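Put the repaired book in the ratchet press

TASK

Put the re-glued book in the press: push it flat along the bed between the converging guides, under the raised platen, until it sits square and fully home against the back stop. Then lift the pawl clear of the ratchet wheel and keep it up while the drum turns back and the platen sinks until it rests on the book, and finally let the pawl drop back into the teeth and let go. Leave the jar, the mug and the other book where they are.

Things in the scene. Friction and masses are not known exactly. Their poses are not given: they have to be found in the camera images.
- press: Grey bench-top book press, fixed. Origin on the table under the middle of the nest where the book must end up; +x points from the open mouth into the press (roughly to the robot's left), +y is level and roughly towards the robot, z up. Bed: smooth plate, top 15 mm above the table, x -270 to 80, y -145 to 145 mm. Cheek plates 12 mm thick, 245 mm high, at y = +-131, x -60 to 45 mm.
- mouth (a point): Middle of the mouth of the guides, on the bed at press x = -148 mm. Two steel guide bars 20 mm high on the bed: inner faces at y = +-108 mm here, converging by 15 degrees to y = +-77 at x = -33, then parallel to x = 55.
- stop_face (a point): Middle of the front face of the back stop, a steel bar 20 mm high across the bed's far end, at press (55, 0, 25) mm. The book's far face ends against it.
- book_center (a point): Centre (half-way up) of the loose closed hardback (glossy, slippery cover) lying flat on the bed in the mouth: 110 mm (its x) by 150 mm (its y) by 30 mm high, 0.25 to 0.5 kg. Its long -x face is at the mouth side: push there. Its x is along press x within 0.15 rad at first. Home: this point at press x = 0, y = 0 (near face then at x = -55 mm), square to the press.
- platen (a joint): Travel of the platen in m: 0 = raised (at first; may settle 1 mm), grows as it sinks; 0.129 = resting on the book. Sinks by its own weight, damped, at 20 to 45 mm/s (3 to 6 s in all) while the pawl is clear; stops at the next tooth (every 13 mm) if the pawl drops. It cannot be raised again.
- platen_under (a point): Centre of the underside of the flat grey platen: 155 mm in press x (-95 to 60), 190 mm in press y, 15 mm thick; 174 mm above the table when raised. It juts 40 mm past the near face of a book that is home, so the last of the push needs a tool leaning back towards the mouth, pointing in under it.
- drum (a joint): Angle in rad of the drum, on a level shaft along press y with the toothed ratchet wheel outside the -y cheek (the one far from the robot); 0 = platen raised, 5.17 = platen on the book; 25 mm of platen travel per rad. Wheel: steel, 12 saw teeth 12 mm deep, 100 mm across, 12 mm thick, centre at press (-37, -151, 215) mm.
- pawl (a joint): Angle in rad of the pawl lever: 0 = dropped, nose in the teeth; grows as the handle is lifted; the nose clears the teeth above 0.15; upper stop 0.7. It is not sprung: its weight (0.18 kg) drops it back when released from any angle.
- pawl_pivot (a point): Pivot axis of the pawl (parallel to press y), at press (33, -151, 275) mm. The lever lies level over the wheel and points from here to press -x, the mouth side.
- pawl_grip (a point): Centre of the black handle at the lever's free end: a flat bar 62 mm long (press x), 12 mm thick (press y), 22 mm high, 165 mm from the pivot towards press -x and 4 mm above it when dropped; at press (-132, -151, 279) mm. Lift it on an arc about the pivot. Nothing else stands within 40 mm of it.
- glue_jar_c (a point): Bystander: centre of a white lidded jar, 64 mm across, 95 mm high. Leave it alone.
- mug_c (a point): Bystander: centre of a white mug, 80 mm across, 90 mm high. Leave it alone.
- spare_book_c (a point): Bystander: centre of a dark book lying on the table, 140 x 200 x 25 mm. Leave it alone.

How it is judged:
By the outcome, as a careful person would: the job done as asked, in the order asked, and still so for the second after the job is handed in, with the robot touching nothing.
It also fails if it takes over 72 s, if anything falls off the work surface, if the arm or the gripper's body presses on something with over 40 N, if the wrist force passes 120 N, or if a joint passes its speed limit or range.

ROBOT

A 7-joint arm with a two-finger parallel gripper is mounted at the origin on the work surface. World frame = base frame: x ahead of the robot, y to its left, z up, the work surface at z = 0. Lengths are in m, angles in rad, forces in N, time in s.
With the tool pointing down it reaches from about 0.4 to 0.85 m from the base axis. Payload 4.5 kg.
Tool frame: the origin (TCP) lies at the very end of the fingers, on their centre line; the grasp point (between the pads) lies 19 mm behind it (r.pinch_z is the distance from the TCP to the grasp point, in m); x points along the fingers, y is the direction in which the jaws open and shut, and the axes are right-handed (so a half turn about x gives the same grasp; the last joint's range is limited). The gripper opens to 88 mm and grips with 3 to 60 N. Pads are 18 mm wide; open, the fingers measure 123 mm over their backs; the gripper's body (75 mm by 187 mm) begins 45 mm behind the grasp point.
Start: joints at [-1.186, 0.689, -0.195, 1.565, 0.157, 0.902, -0.215], TCP at [0.215, 0.587, 0.239] pointing down, gripper open.
Joint ranges: [-3.01, 3.01], [-0.46, 2.08], [-1.47, 1.51], [0.13, 2.56], [-1, 4.14], [0.04, 2.09], [-2.66, 2.66]. Speed limits (rad/s): [2.57, 2.57, 3.14, 3.14, 3.14, 3.14, 3.14].

INTERFACE

Orientations are given as a unit quaternion [x, y, z, w].
In Python, from plant import telemetry, cams, job, r gives the robot as it stands.
- The arm moves only by the tool send_rows, never from a script. Its argument "commands" is one flat list of numbers, 7 for each row, row after row: the shift along the world's x, y, z as a fraction of full scale, then the turn, a rotation vector about the world's x, y, z as a fraction of full scale, then the closure, from 0 (fully open) to 1 (shut). In form: [dx, dy, dz, wx, wy, wz, claw, dx, dy, dz, wx, wy, wz, claw, ...]. A call has 1 to 12 rows; each row shifts and turns the pose as measured when the row begins; what a row does not reach is not made up. Full scale, the value 1, is 250 mm for a shift and 90 degrees for a turn. A row lasts 1/10 s, in which the tool goes at most 50 mm and 8.59 degrees, less where a joint would pass 70% of its speed; a pose out of reach is approached as far as the arm can. A call with a number of a shift or a turn outside -1 to 1 is refused whole. A call with a gripper value outside its range is refused whole. The fingers move at their own pace and stop on an object; "newtons" is the grip in N (left out, the last holds). Time passes only in rows, so rows that do not move let the fingers close. It gives the time, the measured TCP pose, the force and the opening at its end, in the units of the state.
- telemetry.get_state(): the state, without advancing time (a new reading comes with each control period).
- cams.snapshot(name): name is "scene" or "side" or "wrist"; returns a dict with "image" (480x640x3 uint8, blue, green, red), "intrinsics" (3x3 intrinsics, pixels), "world_to_cam" (4x4, takes a point from world to camera coordinates). Camera axes: x right, y down, z forward; pixel columns grow to the right and rows downward; lengths in m; the calibration is good to about 2 mm. A picture is of the moment at which its call begins. There is no depth.
- job.finish_job(): hands the job in, once; it reports no verdict.
The state is a dict: "clock": time; "q": joint angles; "qd": joint speeds; "joint_torque": joint torques, N m; "tool_pos": TCP position; "eef_rot": TCP orientation; "contact_force": force on the tool from outside, world axes, zero at the start; "moment": the same for the moment, N m; "opening": opening from 0.0 (shut) to 1.0 (fully open).
Only numpy, scipy, OpenCV 4.12 (cv2) and the standard library are available. Lean on these libraries where they do the work, as an engineer would, in place of code of your own. Each camera call takes 0.05 s, during which the arm holds its last target.

## Working session

There is one attempt and no reset: what is moved stays moved. The work goes in short steps, Python scripts to look and compute and a tool call to move; the robot and the scene stay as the last step left them, time stands still between calls to the robot, and variables do not carry over. Pictures are saved under pics/ and viewed, and the job is handed in when it is done.

Besides the shell and the picture viewer there is one more tool, called after ">>>" as name(argument=value, ...) on one line, values as JSON. send_rows: Moves the arm, as the interface text tells. Its arguments: {"type":"object","properties":{"commands":{"type":"array"},"newtons":{"type":"number"}},"required":["commands"]}

```bash
ls; mkdir -p pics
python3 - <<'E'
from plant import telemetry,cams,job,r
import cv2,numpy as np
s=telemetry.get_state();print(s)
for n in ["scene","side","wrist"]:
    d=cams.snapshot(n);cv2.imwrite(f"pics/{n}0.png",d["image"]);print(n,d["intrinsics"],np.round(d["world_to_cam"],4).tolist())
    np.savez(f"{n}.npz",K=d["intrinsics"],T=d["world_to_cam"])
print(r.pinch_z)
E
```

```text
pics
{'clock': 0.0, 'q': array([-1.18617092,  0.6899886 , -0.1945291 ,  1.56634736,  0.1572671 ,
        0.90251082, -0.21509938]), 'qd': array([-0.00030354, -0.0005497 , -0.00034036, -0.00202782,  0.00224041,
       -0.00192705, -0.00049446]), 'joint_torque': array([-1.28659387e-03, -5.27560186e+01, -1.26697954e+00, -1.53421319e+01,
       -5.25746180e-02,  7.02037607e-03,  1.76222215e-04]), 'tool_pos': array([0.21460703, 0.58631538, 0.23790665]), 'eef_rot': array([ 0.12271902,  0.69633979, -0.12402828,  0.69618096]), 'contact_force': array([0.20779086, 0.85421967, 0.66160184]), 'moment': array([ 0.00998762,  0.00515792, -0.04311949]), 'opening': 0.9937156022559211}
scene [[623.41484968   0.         310.1064305 ]
 [  0.         623.41484968 248.58821786]
 [  0.           0.           1.        ]] [[-0.2133, 0.9769, -0.0108, 0.169], [0.8281, 0.1749, -0.5326, -0.3906], [-0.5184, -0.1226, -0.8463, 1.8127], [0.0, 0.0, 0.0, 1.0]]
side [[471.02361332   0.         324.62970611]
 [  0.         471.02361332 252.50217292]
 [  0.           0.           1.        ]] [[0.6782, -0.7349, 0.0013, -0.4282], [-0.5032, -0.4657, -0.728, 0.4287], [0.5356, 0.4931, -0.6856, 1.0683], [0.0, 0.0, 0.0, 1.0]]
wrist [[337.98949942   0.         321.70203002]
 [  0.         337.98949942 233.67011867]
 [  0.           0.           1.        ]] [[0.3447, 0.9387, -0.0008, -0.6232], [0.8894, -0.3262, 0.3203, -0.0442], [0.3004, -0.1112, -0.9473, 0.3914], [0.0, 0.0, 0.0, 1.0]]
0.0187
```

View pics/scene0.png

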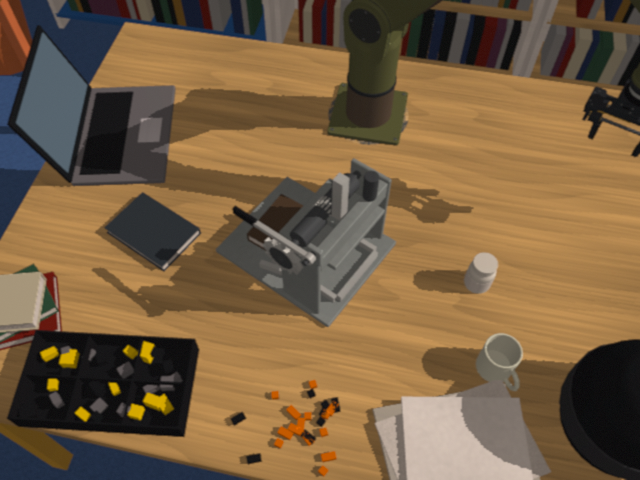

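View pics/side0.png

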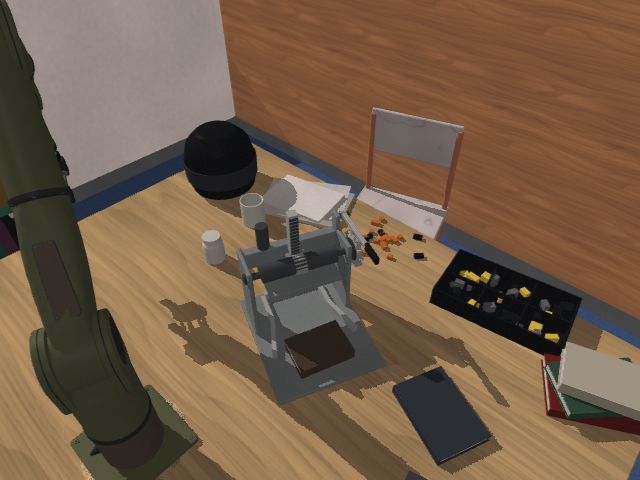

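View pics/wrist0.png

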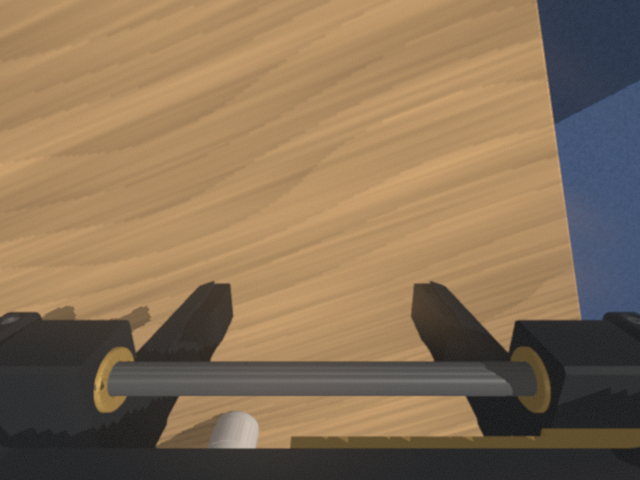

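Run:
```python
import cv2
a=cv2.imread("pics/scene0.png")[150:340,200:420];cv2.imwrite("pics/sc_z.png",cv2.resize(a,None,fx=3.6,fy=3.1,interpolation=cv2.INTER_CUBIC))
a=cv2.imread("pics/side0.png")[200:410,225:425];cv2.imwrite("pics/si_z.png",cv2.resize(a,None,fx=2.8,fy=2.8,interpolation=cv2.INTER_CUBIC))
```

```text
(no output)
```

View pics/sc_z.png

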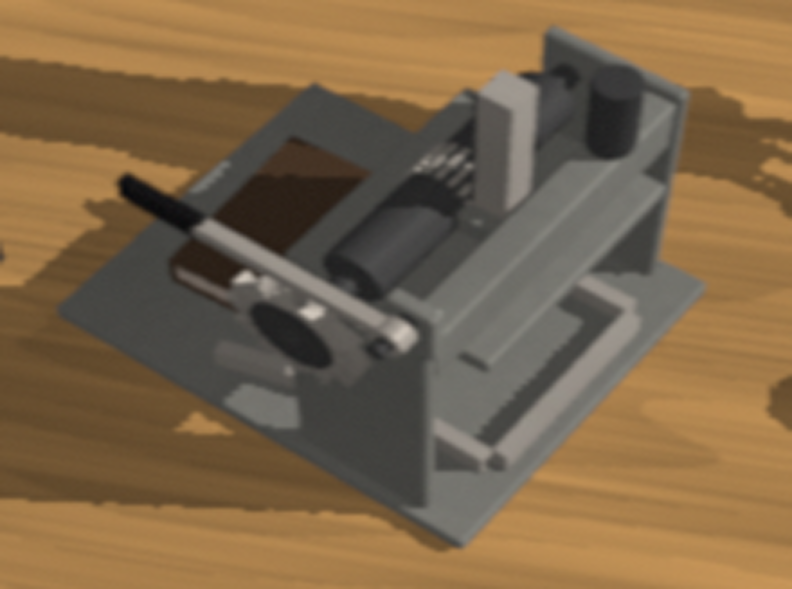

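View pics/si_z.png

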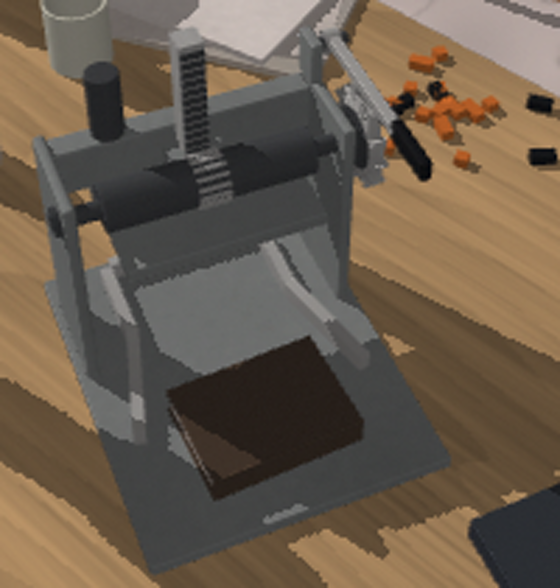

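```bash
cat > h.py <<'E'
import numpy as np,cv2
from scipy.optimize import least_squares
C={n:np.load(f"{n}.npz") for n in ["scene","side"]}
def proj(n,P,K=None,T=None):
    K=C[n]["K"];T=C[n]["T"]
    P=np.atleast_2d(P);c=P@T[:3,:3].T+T[:3,3];u=c@K.T;return u[:,:2]/u[:,2:]
def ray(n,uv,z):
    K=C[n]["K"];T=C[n]["T"];d=T[:3,:3].T@np.linalg.solve(K,[uv[0],uv[1],1]);o=-T[:3,:3].T@T[:3,3]
    return o+d*(z-o[2])/d[2]
def p2w(P,p):
    P=np.atleast_2d(P)/1000.;c,s=np.cos(p[2]),np.sin(p[2])
    return np.c_[p[0]+c*P[:,0]-s*P[:,1],p[1]+s*P[:,0]+c*P[:,1],P[:,2]]
E
cat > fit.py <<'E'
from h import *
zs=lambda x,y:(200+(x+.5)/3.6-.5,150+(y+.5)/3.1-.5)
zi=lambda x,y:(225+(x+.5)/2.8-.5,200+(y+.5)/2.8-.5)
obs=[("scene",(-270,145,15),zs(316,85)),("scene",(-270,-145,15),zs(62,308)),("scene",(80,-145,15),zs(462,537)),("scene",(80,145,15),zs(705,285)),
("side",(-270,145,15),zi(155,566)),("side",(-270,-145,15),zi(449,461)),("side",(80,145,15),zi(46,287)),
("scene",(-132,-151,279),zs(160,205)),("side",(-132,-151,279),zi(412,150))]
def f(p):return np.concatenate([proj(n,p2w(P,p))[0]-uv for n,P,uv in obs])
s=least_squares(f,[.5,0,1.0],loss="soft_l1");print(s.x,np.round(s.fun.reshape(-1,2),1))
np.save("press.npy",s.x)
p=s.x
# book top corners, z=45mm
bk=[("side",zi(168,392)),("side",zi(308,338)),("side",zi(363,417)),("scene",zs(365,177)),("scene",zs(293,137)),("scene",zs(172,265))]
c,sn=np.cos(p[2]),np.sin(p[2])
for n,uv in bk:
    w=ray(n,uv,.045)[:2]-p[:2];print(n,np.round(1000*np.array([c*w[0]+sn*w[1],-sn*w[0]+c*w[1]]),1))
for n in C:
    im=cv2.imread(f"pics/{n}0.png");k=3
    x0,y0,W,H=(200,150,220,190) if n=="scene" else (225,200,200,210)
    im=cv2.resize(im[y0:y0+H,x0:x0+W],None,fx=k,fy=k,interpolation=cv2.INTER_CUBIC)
    def L(pts,col):
        q=((proj(n,p2w(pts,p))-[x0,y0]+.5)*k).astype(int);cv2.polylines(im,[q],True,col,1)
    L([(-270,145,15),(-270,-145,15),(80,-145,15),(80,145,15)],(0,255,0))
    L([(-163,-151,290),(-101,-151,290),(-101,-151,268),(-163,-151,268)],(0,0,255))
    for s_ in(1,-1):L([(-148,108*s_,35),(-33,77*s_,35),(55,77*s_,35),(-33,77*s_,35)],(255,255,0))
    for y in(125,-125,137,-137):L([(-60,y,245),(45,y,245),(45,y,15),(-60,y,15)],(0,200,255))
    cv2.imwrite(f"pics/ov_{n}.png",im)
E
python3 fit.py
```

```text
[0.52607377 0.00836253 1.13497228] [[-0.4 -1.7]
 [-2.1 -0.7]
 [-0.3  2.5]
 [ 1.  -0.6]
 [-1.2  1.1]
 [ 1.9 -1. ]
 [-0.5 -2.5]
 [ 0.7  0.2]
 [ 0.3 -0.1]]
side [-122.8   78.4]
side [-113.8  -66.3]
side [-216.2  -76.7]
scene [-162.1   68.4]
scene [-228.5   70. ]
scene [-215.2  -79.3]
```

View pics/ov_scene.png

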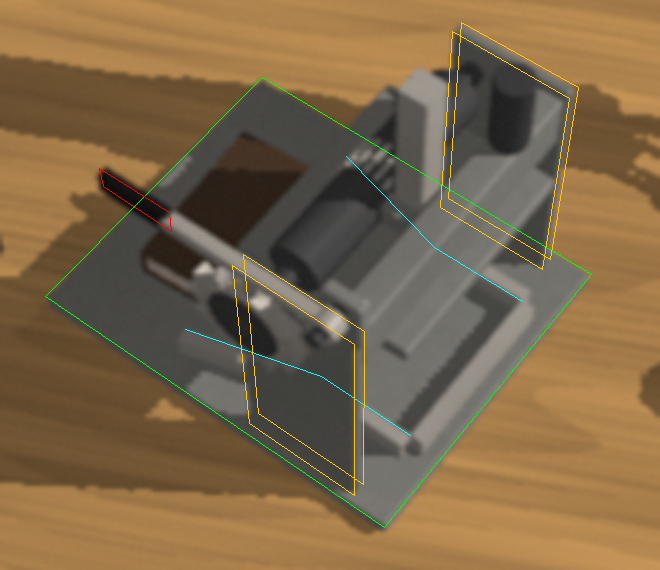

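View pics/ov_side.png

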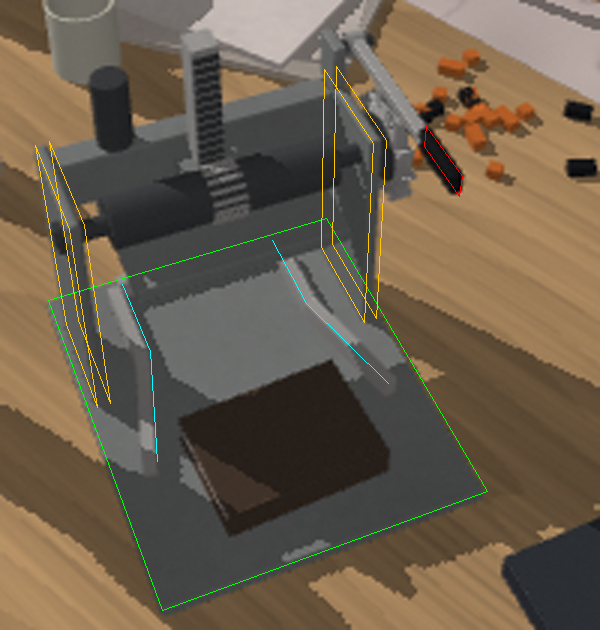

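Run:
```python
from h import *
def tri(a,b):
    P=[C[n]["K"]@C[n]["T"][:3] for n in("scene","side")]
    X=cv2.triangulatePoints(P[0],P[1],np.array(a,float),np.array(b,float))[:,0];return X[:3]/X[3]
print("rack top",tri((340,177),(292,213)))
print("black cyl",tri((371,174),(262,224)))
print("pawl pivot end",tri((313,256),(344,212)))
print("jar",ray("scene",(484,260),.095),"mug",ray("scene",(502,345),.09),"spare",ray("scene",(154,230),.025))
p=np.load("press.npy");print(p2w([(-132,-151,279),(33,-151,275),(-165,0,30),(-35,0,30),(55,0,25)],p).round(3))
from plant import telemetry
from scipy.spatial.transform import Rotation as R
s=telemetry.get_state();print(R.from_quat(s["eef_rot"]).as_matrix().round(3))
t=np.deg2rad(45);xp=np.array([np.cos(p[2]),np.sin(p[2]),0]);yp=np.array([-xp[1],xp[0],0])
for sg in(1,-1):
    a=np.sin(t)*xp-np.cos(t)*np.array([0,0,1]);y=sg*yp;M=np.c_[a,y,np.cross(a,y)]
    v=(R.from_matrix(M)*R.from_quat(s["eef_rot"]).inv()).as_rotvec();print(sg,v,np.degrees(np.linalg.norm(v)))
    a=-np.array([0,0,1.]);M=np.c_[a,y,np.cross(a,y)]
    v=(R.from_matrix(M)*R.from_quat(s["eef_rot"]).inv()).as_rotvec();print('down',sg,v,np.degrees(np.linalg.norm(v)))
a=cv2.imread("pics/side0.png")[200:320,225:405];cv2.imwrite("pics/si_z2.png",cv2.resize(a,None,fx=4.4,fy=4.4,interpolation=cv2.INTER_CUBIC))
```

```text
rack top [0.5237962  0.00621915 0.35096987]
black cyl [0.47490707 0.06294243 0.31536072]
pawl pivot end [ 0.67597667 -0.01957669  0.28142015]
jar [0.49167171 0.34515062 0.095     ] mug [0.69362866 0.39791512 0.09      ] spare [ 0.52848616 -0.46080199  0.025     ]
[[ 0.607 -0.175  0.279]
 [ 0.677 -0.025  0.275]
 [ 0.456 -0.141  0.03 ]
 [ 0.511 -0.023  0.03 ]
 [ 0.549  0.058  0.025]]
[[-0.     0.344  0.939]
 [-0.001  0.939 -0.344]
 [-1.    -0.001  0.   ]]
1 [ 0.32955762 -0.79314595  1.40323932] 94.26451905714676
down 1 [1.36607992e-03 7.21464109e-04 1.48572088e+00] 85.12558206390104
-1 [ 0.81230608  0.33430266 -1.56206885] 102.68034385452357
down -1 [ 7.38434070e-04 -1.39821225e-03 -1.65587121e+00] 94.87447482803323
```

View pics/si_z2.png

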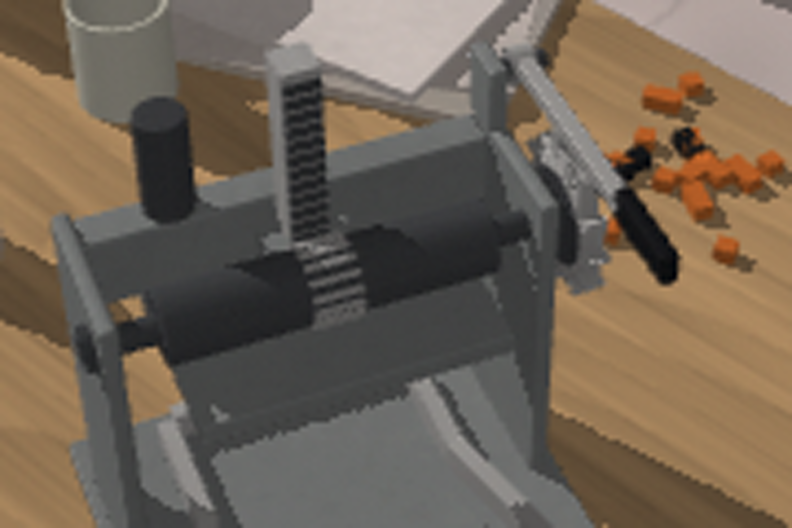

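>>> send_rows(commands=[0, 0, 0.16, 0, 0, 0, 0, 0, 0, 0.2, 0, 0, 0, 0, 0.1, -0.08, 0.2, 0, 0, -0.05, 0, 0.14, -0.12, 0.2, 0, 0, -0.06, 0, 0.15, -0.13, 0.15, 0, 0, -0.06, 0, 0.15, -0.13, 0.1, 0, 0, -0.06, 0, 0.15, -0.13, 0, 0, 0, -0.06, 0, 0.15, -0.13, 0, 0, 0, -0.06, 0, 0.1, -0.17, 0, 0, 0, -0.06, 0, 0.03, -0.2, 0, 0, 0, -0.06, 0])

```text
clock: 1.15
tool_pos: [0.4334, 0.3299, 0.4642]
eef_rot: [0.369, 0.607, -0.37, 0.599]
contact_force: [0.6, -0.3, -0.2]
opening: 0.998
```

>>> send_rows(commands=[0.03, -0.19, 0.08, 0, 0, -0.06, 0, 0.03, -0.19, 0.08, 0, 0, -0.06, 0, 0.03, -0.19, 0.04, 0, 0, -0.06, 0, 0, -0.2, 0, 0, 0, -0.06, 0, 0, -0.2, 0, 0, 0, -0.06, 0, 0, -0.2, 0, 0, 0, -0.06, 0, -0.04, -0.2, 0, 0, 0, -0.06, 0, -0.05, -0.19, 0, 0, 0, -0.06, 0, -0.06, -0.19, 0, 0, 0, -0.06, 0, -0.08, -0.18, 0, 0, 0, -0.06, 0, -0.08, -0.18, 0, 0, 0, -0.06, 0, -0.08, -0.18, 0, 0, 0, 0, 0])

```text
clock: 2.35
tool_pos: [0.3543, -0.2425, 0.5098]
eef_rot: [0.628, 0.33, -0.627, 0.321]
contact_force: [0.4, 0.2, -0.0]
opening: 1.0
```

```bash
cat > rel.py <<'E'
from h import *
from plant import telemetry
from scipy.spatial.transform import Rotation as R
p=np.load("press.npy")
def w2p(w):
    w=np.asarray(w,float);c,s=np.cos(p[2]),np.sin(p[2]);d=w[:2]-p[:2]
    return np.array([c*d[0]+s*d[1],-s*d[0]+c*d[1],w[2]])*1000
def goal(tilt,sg=-1):
    t=np.deg2rad(tilt);xp=np.array([np.cos(p[2]),np.sin(p[2]),0]);yp=np.array([-xp[1],xp[0],0])
    a=np.sin(t)*xp-np.cos(t)*np.array([0,0,1]);y=sg*yp;return R.from_matrix(np.c_[a,y,np.cross(a,y)])
def rep(tgt=None,tilt=None):
    s=telemetry.get_state();print("clk",s["clock"],"press",w2p(s["tool_pos"]).round(1),"w",s["tool_pos"].round(4),"F",s["contact_force"].round(1),"q",s["q"].round(2),"op",round(s["opening"],3))
    if tgt is not None:print("shift frac",((p2w([tgt],p)[0]-s["tool_pos"])/.25).round(4))
    if tilt is not None:
        v=(goal(tilt)*R.from_quat(s["eef_rot"]).inv()).as_rotvec();print("turn frac",(v/(np.pi/2)).round(4))
    return s
E
python3 -c "
from rel import *
rep((-290,0,120),45)"
```

```text
clk 2.35 press [-299.9   49.8  509.8] w [ 0.3543 -0.2425  0.5098] F [ 0.4  0.2 -0. ] q [ 0.08  0.18  0.53  1.62 -0.1   1.38  0.01] op 1.0
shift frac [ 0.1972 -0.0481 -1.5593]
turn frac [ 0.4257 -0.2543  0.1051]
```

>>> send_rows(commands=[0.03, 0, -0.16, 0.07, -0.042, 0.018, 0, 0.03, 0, -0.16, 0.07, -0.042, 0.018, 0, 0.03, 0, -0.16, 0.07, -0.042, 0.018, 0, 0.03, -0.01, -0.16, 0.07, -0.042, 0.018, 0, 0.03, -0.01, -0.16, 0.07, -0.042, 0.018, 0, 0.03, -0.01, -0.16, 0.07, -0.042, 0.018, 0, 0, 0, 0, 0, 0, 0, 0])

```text
clock: 3.05
tool_pos: [0.3986, -0.2584, 0.2597]
eef_rot: [0.788, 0.49, -0.314, 0.201]
contact_force: [-0.4, 1.5, -0.4]
opening: 1.005
```

```bash
cat > snap.py <<'E'
import sys,cv2,numpy as np
from plant import cams
def snap(n,name):
    d=cams.snapshot(n);cv2.imwrite(f"pics/{name}.png",d["image"]);np.savez(f"{name}.npz",K=d["intrinsics"],T=d["world_to_cam"])
if __name__=="__main__":
    for a in sys.argv[1:]:
        n,k=a.split(":");snap(n,k)
E
python3 snap.py wrist:w1
python3 -c "
from rel import *
rep((-290,0,120),45)"
```

```text
clk 3.1 press [-294.8    1.8  265.8] w [ 0.4    -0.2581  0.2658] F [ 0.3 -0.2  0.4] q [ 0.77  0.71  0.26  1.87 -0.89  1.27  1.16] op 1.0
shift frac [ 0.0146  0.0143 -0.5834]
turn frac [-0.0051  0.0157  0.0109]
```

View pics/w1.png

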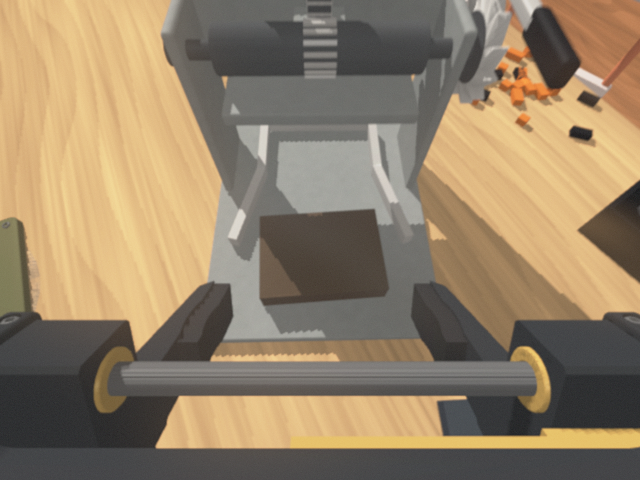

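Run:
```python
from h import *
im=cv2.imread("pics/w1.png");d=np.load("w1.npz");K,T=d["K"],d["T"];C["w1"]={"K":K,"T":T}
p=np.load("press.npy");k=3;x0,y0=190,110
z=cv2.resize(im[y0:y0+240,x0:x0+260],None,fx=k,fy=2.5,interpolation=cv2.INTER_CUBIC)
def L(pts,col):
    q=((proj("w1",p2w(pts,p))-[x0,y0]+.5)*[k,2.5]).astype(int);cv2.polylines(z,[q],False,col,1)
L([(80,145,15),(-270,145,15),(-270,-145,15),(80,-145,15)],(0,255,0))
for s_ in(1,-1):L([(-148,108*s_,35),(-33,77*s_,35),(55,77*s_,35)],(255,255,0))
L([(-95,95,174),(-95,-95,174)],(0,0,255))
cv2.imwrite("pics/w1z.png",z)
```

```text
(no output)
```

View pics/w1z.png

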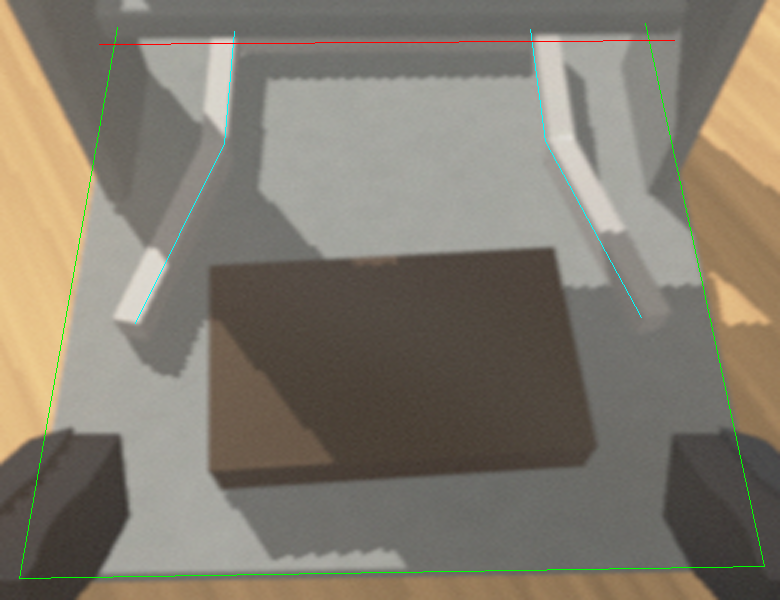

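Run:
```python
from rel import *
C["w1"]=np.load("w1.npz")
for z in [(209,265),(554,248),(597,447),(210,471)]:
    print(w2p(ray("w1",(190+z[0]/3-.5,110+z[1]/2.5-.5),.045)).round(1))
rep((-240,0,30),45)
```

```text
[-119.8   77.2   45. ]
[-111.6  -72.4   45. ]
[-220.2  -79.1   45. ]
[-229.1   69.7   45. ]
clk 3.1 press [-294.8    1.8  265.8] w [ 0.4    -0.2581  0.2658] F [ 0.3 -0.2  0.4] q [ 0.77  0.71  0.26  1.87 -0.89  1.27  1.16] op 1.0
shift frac [ 0.0991  0.1956 -0.9434]
turn frac [-0.0051  0.0157  0.0109]
```

>>> send_rows(commands=[0.01, 0.02, -0.16, 0, 0.005, 0.004, 0, 0.01, 0.02, -0.16, 0, 0.005, 0.004, 0, 0.01, 0.02, -0.16, 0, 0.005, 0.004, 0, 0.01, 0.02, -0.16, 0, 0, 0, 0, 0.01, 0.01, -0.12, 0, 0, 0, 0, 0, 0, 0, 0, 0, 0, 0])

```text
clock: 3.7
tool_pos: [0.4256, -0.2403, 0.0996]
eef_rot: [0.775, 0.492, -0.32, 0.233]
contact_force: [-0.7, 0.4, 0.5]
opening: 0.997
```

```bash
python3 -c "
from rel import *
rep((-245,0,27),45)"
```

```text
clk 3.7 press [-267.8  -13.9   99.6] w [ 0.4256 -0.2403  0.0996] F [-0.7  0.4  0.5] q [ 0.85  0.96  0.    1.94 -0.98  0.87  1.34] op 0.997
shift frac [-0.0118  0.1062 -0.2902]
turn frac [ 0.0286  0.0192 -0.0093]
```

>>> send_rows(commands=[-0.02, 0, -0.1, 0.015, 0.01, -0.005, 0, -0.02, 0.01, -0.1, 0.015, 0.01, -0.005, 0, 0, 0.02, -0.06, 0, 0, 0, 0, 0, 0.02, 0, 0, 0, 0, 0, 0, 0, 0, 0, 0, 0, 0])

```text
clock: 4.2
tool_pos: [0.4269, -0.2353, 0.057]
eef_rot: [0.777, 0.492, -0.322, 0.225]
contact_force: [-0.2, -0.1, 1.0]
opening: 0.999
```

```bash
python3 -c "
from rel import *
rep((-235,0,27),45)"
```

```text
clk 4.2 press [-262.8  -13.    57. ] w [ 0.4269 -0.2353  0.057 ] F [-0.2 -0.1  1. ] q [ 0.89  1.04 -0.08  1.93 -0.98  0.79  1.35] op 0.999
shift frac [-0.0003  0.1227 -0.1201]
turn frac [ 0.0215  0.0135 -0.0051]
```

>>> send_rows(commands=[-0.03, 0.03, -0.08, 0.03, 0.02, -0.005, 0, -0.03, 0.03, -0.05, 0.01, 0.006, 0, 0, 0, 0, 0, 0, 0, 0, 0])

```text
clock: 4.5
tool_pos: [0.4154, -0.2229, 0.0318]
eef_rot: [0.778, 0.502, -0.323, 0.196]
contact_force: [-0.2, -0.2, 1.3]
opening: 1.0
```

```bash
python3 -c "
from rel import *
rep((-235,0,27),45)"
```

```text
clk 4.5 press [-256.4    2.7   31.8] w [ 0.4154 -0.2229  0.0318] F [-0.2 -0.2  1.3] q [ 0.91  1.1  -0.09  1.93 -0.98  0.78  1.35] op 1.0
shift frac [ 0.0459  0.073  -0.0192]
turn frac [-0.0113 -0.0075 -0.0022]
```

>>> send_rows(commands=[0.016, 0.025, -0.01, -0.006, -0.004, 0, 0, 0.016, 0.025, -0.01, -0.006, -0.004, 0, 0, 0.012, 0.025, 0, 0, 0, 0, 0, 0, 0, 0, 0, 0, 0, 0])

```text
clock: 4.9
tool_pos: [0.4283, -0.2056, 0.031]
eef_rot: [0.778, 0.496, -0.322, 0.211]
contact_force: [1.3, 0.1, 1.2]
opening: 0.996
```

```bash
python3 snap.py side:s2; python3 -c "
from rel import *
rep((-160,0,27),45)"
```

```text
clk 4.95 press [-235.8   -1.8   30.9] w [ 0.4282 -0.2061  0.0309] F [-0.2  0.1  0.1] q [ 0.93  1.09 -0.2   1.96 -0.98  0.67  1.34] op 1.0
shift frac [ 0.1213  0.2778 -0.0155]
turn frac [ 0.0059  0.0034 -0.0019]
```

View pics/s2.png

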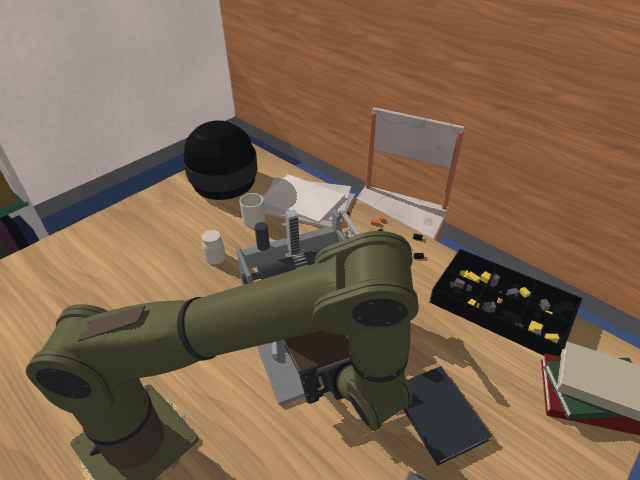

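```bash
python3 snap.py scene:c2
```

```text
(no output)
```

View pics/c2.png

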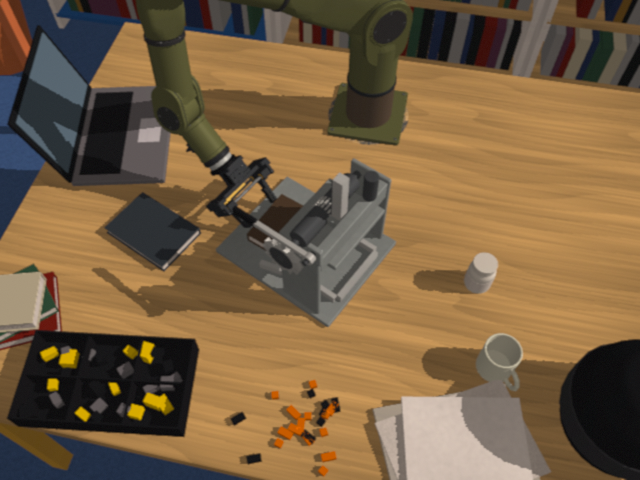

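>>> send_rows(commands=[0.012, 0.0256, -0.008, 0.003, 0.002, 0, 0, 0.012, 0.0256, -0.006, 0.003, 0.002, 0, 0, 0.012, 0.0256, 0, 0, 0, 0, 0, 0.012, 0.0256, 0, 0, 0, 0, 0, 0.012, 0.0256, 0, 0, 0, 0, 0, 0.012, 0.0256, 0, 0, 0, 0, 0])

```text
clock: 5.6
tool_pos: [0.4466, -0.1696, 0.0258]
eef_rot: [0.778, 0.495, -0.326, 0.207]
contact_force: [-1.9, -1.5, 1.5]
opening: 0.997
```

```bash
python3 -c "
from rel import *
rep((-160,0,27),45)"
```

```text
clk 5.6 press [-194.9   -3.1   25.8] w [ 0.4466 -0.1696  0.0258] F [-1.9 -1.5  1.5] q [ 0.93  1.11 -0.33  2.   -0.99  0.54  1.28] op 0.997
shift frac [0.0477 0.1317 0.005 ]
turn frac [ 0.004  -0.0027  0.0012]
```

>>> send_rows(commands=[0.01, 0.027, 0.001, 0.001, 0, 0, 0, 0.01, 0.027, 0.001, 0, 0, 0, 0, 0.01, 0.027, 0.001, 0, 0, 0, 0, 0.01, 0.027, 0, 0, 0, 0, 0, 0.01, 0.027, 0, 0, 0, 0, 0, 0.01, 0.027, 0, 0, 0, 0, 0])

```text
clock: 6.2
tool_pos: [0.4629, -0.1254, 0.0261]
eef_rot: [0.778, 0.495, -0.326, 0.206]
contact_force: [-1.0, -2.7, -0.5]
opening: 1.0
```

```bash
python3 snap.py wrist:w3; python3 -c "
from rel import *
rep((-62,0,27),45)"
```

```text
clk 6.25 press [-146.3    1.3   26.7] w [ 0.4631 -0.1237  0.0267] F [ 0.   0.6 -0.5] q [ 0.94  1.14 -0.5   2.05 -0.99  0.37  1.23] op 1.006
shift frac [0.147  0.3033 0.0014]
turn frac [ 0.0018 -0.0027  0.0002]
```

View pics/w3.png

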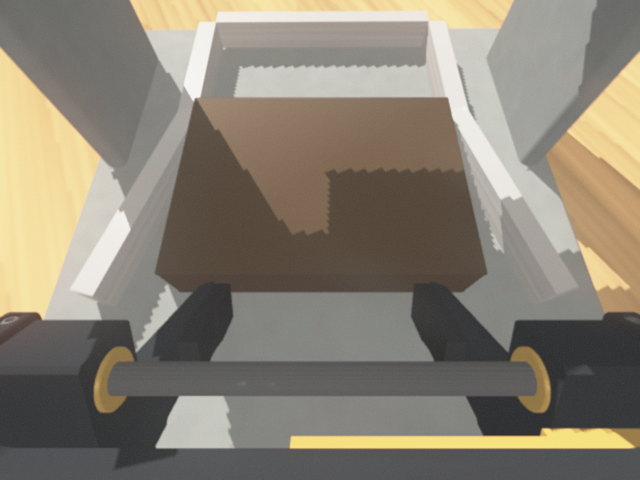

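>>> send_rows(commands=[0.011, 0.0256, 0, -0.018, 0.008, 0, 0, 0.011, 0.0256, 0, -0.018, 0.008, 0, 0, 0.011, 0.0256, 0, -0.018, 0.008, 0, 0, 0.011, 0.0256, 0, 0, 0, 0, 0])

```text
clock: 6.65
tool_pos: [0.4742, -0.0978, 0.0264]
eef_rot: [0.762, 0.485, -0.362, 0.23]
contact_force: [-0.9, -2.3, 1.3]
opening: 0.998
```

```bash
python3 -c "
from rel import *
rep((-62,0,27),40)"
```

```text
clk 6.65 press [-118.1    2.2   26.4] w [ 0.4742 -0.0978  0.0264] F [-0.9 -2.3  1.3] q [ 0.89  1.12 -0.58  2.1  -0.99  0.19  1.13] op 0.998
shift frac [0.1026 0.1997 0.0025]
turn frac [ 0.0076 -0.0043  0.0019]
```

>>> send_rows(commands=[0.004, 0.008, 0, 0.037, -0.017, 0.001, 0, 0.004, 0.008, 0, 0.037, -0.017, 0.001, 0, 0.01, 0.02, 0, 0.037, -0.017, 0.001, 0, 0.01, 0.02, 0, 0, 0, 0, 0])

```text
clock: 7.05
tool_pos: [0.482, -0.082, 0.0267]
eef_rot: [0.793, 0.508, -0.283, 0.181]
contact_force: [-1.2, -2.0, -0.6]
opening: 1.001
```

```bash
python3 -c "
from rel import *
rep((-62,0,27),50)"
```

```text
clk 7.05 press [-100.5    1.8   26.7] w [ 0.482  -0.082   0.0267] F [-1.2 -2.  -0.6] q [ 0.99  1.24 -0.65  2.05 -0.95  0.3   1.19] op 1.001
shift frac [0.0717 0.1367 0.0013]
turn frac [-0.007   0.003  -0.0025]
```

Good; continue the last ~39 mm more slowly.

>>> send_rows(commands=[0.013, 0.024, 0, 0, 0, 0, 0, 0.013, 0.024, 0, 0, 0, 0, 0, 0.01, 0.018, 0, 0, 0, 0, 0, 0.01, 0.018, 0, 0, 0, 0, 0])

```text
clock: 7.45
tool_pos: [0.4945, -0.0578, 0.0276]
eef_rot: [0.792, 0.508, -0.284, 0.182]
contact_force: [-1.2, -1.4, -0.4]
opening: 0.999
```

```bash
python3 -c "
from rel import *
rep((-62,0,27),50)"
```

```text
clk 7.45 press [-73.3   0.6  27.6] w [ 0.4945 -0.0578  0.0276] F [-1.2 -1.4 -0.4] q [ 0.97  1.26 -0.72  2.06 -0.96  0.22  1.17] op 0.999
shift frac [ 0.0214  0.0399 -0.0024]
turn frac [-0.0061  0.0029 -0.0037]
```

>>> send_rows(commands=[0.006, 0.011, 0, 0, 0, -0.001, 0, 0.006, 0.011, 0, 0, 0, -0.001, 0, 0.006, 0.011, 0, 0, 0, 0, 0, 0.005, 0.01, 0, 0, 0, 0, 0])

```text
clock: 7.85
tool_pos: [0.5005, -0.0458, 0.0277]
eef_rot: [0.793, 0.507, -0.285, 0.183]
contact_force: [-11.5, -17.4, 10.5]
opening: 1.002
```

```bash
python3 snap.py wrist:w4; python3 -c "
from rel import *
rep((-61,0,27),50)"
```

```text
clk 7.9 press [-60.2   0.4  27.7] w [ 0.5003 -0.046   0.0277] F [-5.7 -7.5  4.6] q [ 0.97  1.27 -0.76  2.07 -0.96  0.18  1.15] op 1.001
shift frac [ 0.     -0.0037 -0.0028]
turn frac [-0.0044  0.0024 -0.0024]
```

View pics/w4.png

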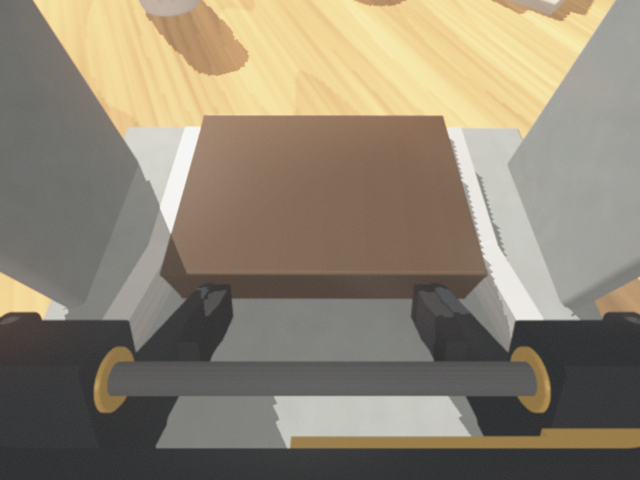

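Run:
```python
from rel import *
C["w4"]=np.load("w4.npz")
for z in [(161,273),(486,273),(204,116),(442,116)]:print(w2p(ray("w4",z,.045)).round(1))
print(proj("w4",p2w([(-55,75,45),(-55,-75,45),(55,75,45),(55,-75,45),(-33,77,35),(-33,-77,35)],p)).round(0))
```

```text
[-54.5  72.8  45. ]
[-54.  -75.4  45. ]
[53.  73.3 45. ]
[ 53.6 -75.3  45. ]
[[156. 274.]
 [486. 275.]
 [202. 114.]
 [441. 114.]
 [171. 243.]
 [471. 244.]]
```

>>> send_rows(commands=[-0.03, -0.06, 0, 0, 0, 0, 0, -0.06, -0.13, 0, 0, 0, 0, 0, -0.07, -0.15, 0, 0, 0, 0, 0, -0.07, -0.15, 0, 0, 0, 0, 0, -0.07, -0.15, 0.02, 0, 0, 0, 0, -0.07, -0.15, 0.1, -0.06, 0.03, 0, 0, -0.04, -0.08, 0.18, -0.07, 0.035, 0, 0, 0, -0.03, 0.2, -0.08, 0.035, 0, 0, 0, 0, 0.2, -0.08, 0.035, 0, 0])

```text
clock: 8.8
tool_pos: [0.3893, -0.2756, 0.2046]
eef_rot: [0.699, 0.445, -0.477, 0.292]
contact_force: [1.5, -0.3, -1.1]
opening: 1.002
```

```bash
python3 -c "
from rel import *
rep((-132,-151,360),0)"
```

```text
clk 8.8 press [-315.1    4.1  204.6] w [ 0.3893 -0.2756  0.2046] F [ 1.5 -0.3 -1.1] q [ 0.8   0.63 -0.06  1.96 -0.49  0.75  0.69] op 1.002
shift frac [0.8718 0.4021 0.6216]
turn frac [-0.225   0.0956  0.0093]
```

>>> send_rows(commands=[0, 0, 0.2, -0.08, 0.033, 0.003, 0, 0, 0, 0.2, -0.08, 0.033, 0.003, 0, 0.03, 0, 0.2, -0.07, 0.03, 0.003, 0, 0.12, 0.05, 0.15, 0, 0, 0, 0, 0.15, 0.07, 0.1, 0, 0, 0, 0, 0.15, 0.07, 0, 0, 0, 0, 0, 0.15, 0.07, 0, 0, 0, 0, 0, 0.12, 0.06, 0, 0, 0, 0, 0, 0, 0, 0, 0, 0, 0, 0])

```text
clock: 9.7
tool_pos: [0.5744, -0.174, 0.4256]
eef_rot: [-0.591, -0.381, 0.592, -0.394]
contact_force: [0.2, 0.5, 0.6]
opening: 1.004
```

```bash
python3 snap.py wrist:w5; python3 -c "
from rel import *
rep((-132,-151,310),0)"
```

```text
clk 9.75 press [-147.4 -119.8  425.8] w [ 0.5725 -0.1758  0.4258] F [ 0.1  0.2 -0.5] q [ 0.09  0.49  0.22  1.37 -0.09  1.28 -0.1 ] op 1.001
shift frac [ 0.139   0.0031 -0.463 ]
turn frac [ 0.0109  0.0044 -0.0147]
```

View pics/w5.png

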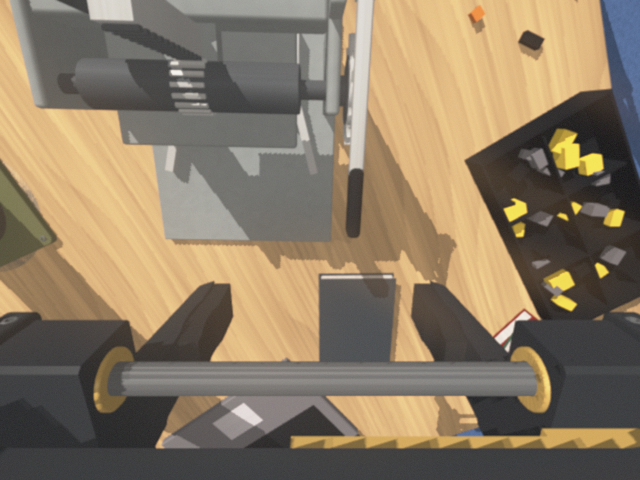

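Run:
```python
from rel import *
C["w5"]=np.load("w5.npz")
for z in [(355.5,170),(353.5,234)]:print(w2p(ray("w5",z,.290)).round(1))
```

```text
[-102.5 -150.4  290. ]
[-158.6 -151.8  290. ]
```

>>> send_rows(commands=[0.06, 0, -0.1, 0.004, 0.002, -0.006, 0, 0.06, 0, -0.14, 0.004, 0.002, -0.006, 0, 0.03, 0, -0.14, 0, 0, 0, 0, 0, 0, -0.08, 0, 0, 0, 0, 0, 0, 0, 0, 0, 0, 0])

```text
clock: 10.25
tool_pos: [0.6038, -0.1772, 0.3075]
eef_rot: [-0.594, -0.381, 0.598, -0.38]
contact_force: [-0.9, -0.1, 0.8]
opening: 1.002
```

```bash
python3 -c "
from rel import *
rep((-132,-151,260),0)"
```

```text
clk 10.25 press [-135.4 -148.8  307.5] w [ 0.6038 -0.1772  0.3075] F [-0.9 -0.1  0.8] q [ 0.1   0.63  0.2   1.47 -0.13  1.06 -0.1 ] op 1.002
shift frac [ 0.0137  0.0085 -0.1901]
turn frac [ 0.0016 -0.0038 -0.0007]
```

>>> send_rows(commands=[0.008, 0.004, -0.06, 0.001, -0.003, 0, 0, 0.008, 0.004, -0.07, 0, 0, 0, 0, 0, 0, -0.06, 0, 0, 0, 0, 0, 0, -0.02, 0, 0, 0, 0.3, 0, 0, 0, 0, 0, 0, 0.6], newtons=15)

```text
clock: 10.75
tool_pos: [0.6047, -0.1783, 0.2596]
eef_rot: [-0.597, -0.378, 0.597, -0.38]
contact_force: [0.9, -0.7, -1.0]
opening: 0.842
```

```bash
python3 -c "
from rel import *
rep((-132,-151,260),0)"
```

```text
clk 10.75 press [-136.1 -150.   259.6] w [ 0.6047 -0.1783  0.2596] F [ 0.9 -0.7 -1. ] q [ 0.11  0.68  0.19  1.54 -0.14  0.94 -0.1 ] op 0.842
shift frac [0.0103 0.0131 0.0015]
turn frac [0.0011 0.0005 0.0021]
```

>>> send_rows(commands=[0.008, 0.01, 0, 0, 0, 0, 1, 0, 0, 0, 0, 0, 0, 1, 0, 0, 0, 0, 0, 0, 1, 0, 0, 0, 0, 0, 0, 1, 0, 0, 0, 0, 0, 0, 1, 0, 0, 0, 0, 0, 0, 1, 0, 0, 0, 0, 0, 0, 1], newtons=20)

```text
clock: 11.45
tool_pos: [0.6081, -0.1765, 0.2641]
eef_rot: [0.598, 0.377, -0.596, 0.381]
contact_force: [-0.3, 1.1, 0.6]
opening: 0.206
```

```bash
python3 snap.py wrist:w6 scene:c6; python3 -c "
from rel import *
rep((-132,-151,260),0)"
```

```text
clk 11.55 press [-133.  -151.4  264. ] w [ 0.6072 -0.1761  0.264 ] F [-0.4 -0.6  3.7] q [ 0.11  0.67  0.19  1.53 -0.15  0.95 -0.1 ] op 0.135
shift frac [ 0.0002  0.0042 -0.0159]
turn frac [0.0014 0.0028 0.0023]
```

View pics/w6.png

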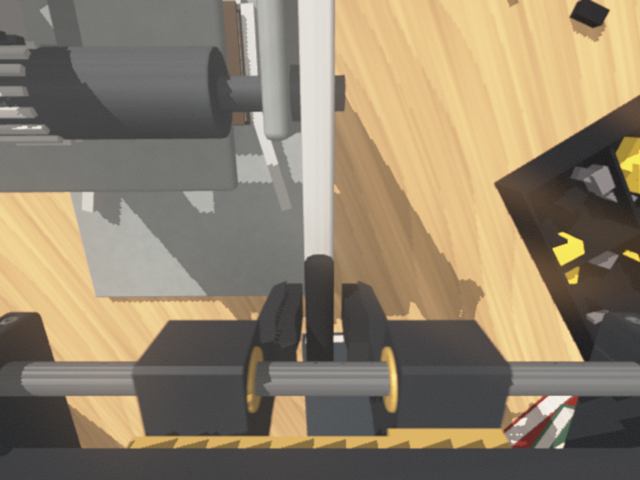

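View pics/c6.png

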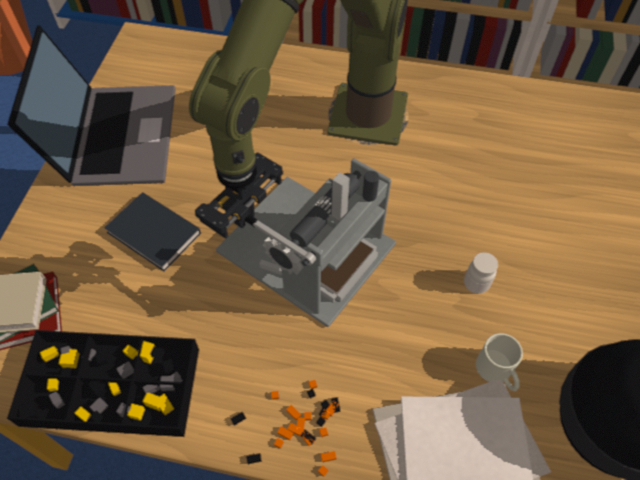

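>>> send_rows(commands=[0, 0, 0, 0, 0, 0, 1, 0, 0, 0.02, -0.018, 0.008, 0, 1, 0, 0, 0.025, -0.02, 0.009, 0, 1, 0, 0, 0.025, -0.02, 0.009, 0, 1, 0.001, 0.002, 0.025, -0.02, 0.009, 0, 1, 0.001, 0.002, 0.025, -0.02, 0.009, 0, 1, 0.001, 0.002, 0.025, -0.02, 0.009, 0, 1, 0.001, 0.003, 0.025, -0.02, 0.009, 0, 1], newtons=35)

```text
clock: 12.35
tool_pos: [0.6085, -0.1733, 0.3087]
eef_rot: [-0.516, -0.324, 0.667, -0.428]
contact_force: [0.9, 1.0, -2.9]
opening: 0.132
```

```bash
cat > pw.py <<'E'
from rel import *
s=rep((-120,-151,320),0)
a=R.from_quat(s["eef_rot"]).as_matrix()[:,0];g=w2p(s["tool_pos"]-a*.0187);print("grasp",g.round(1),"ang",round(np.arctan2(g[2]-275,33-g[0])-.024,3),"r",round(np.hypot(g[2]-275,33-g[0]),1),"tilt",round(np.degrees(np.arctan2(a[0]*np.cos(p[2])+a[1]*np.sin(p[2]),-a[2])),1))
E
python3 pw.py
```

```text
clk 12.35 press [-129.9 -151.4  308.7] w [ 0.6085 -0.1733  0.3087] F [ 0.9  1.  -2.9] q [-0.1   0.68  0.35  1.43  0.04  1.12 -0.28] op 0.132
shift frac [0.0153 0.0366 0.0452]
turn frac [ 0.1518 -0.0643  0.0014]
grasp [-125.1 -151.2  326.8] ang 0.292 r 166.4 tilt -14.8
```

>>> send_rows(commands=[0.002, 0.004, 0.025, -0.02, 0.009, 0, 1, 0.002, 0.004, 0.025, -0.02, 0.009, 0, 1, 0, 0, 0, 0, 0, 0, 1, 0, 0, 0, 0, 0, 0, 1, 0, 0, 0, 0, 0, 0, 1, 0, 0, 0, 0, 0, 0, 1, 0, 0, 0, 0, 0, 0, 1, 0, 0, 0, 0, 0, 0, 1, 0, 0, 0, 0, 0, 0, 1])

```text
clock: 13.25
tool_pos: [0.6099, -0.1703, 0.3217]
eef_rot: [-0.491, -0.308, 0.686, -0.441]
contact_force: [0.8, -0.5, -2.5]
opening: 0.131
```

```bash
python3 pw.py; python3 snap.py scene:c7 wrist:w7; python3 -c "
import cv2
a=cv2.imread('pics/c7.png')[150:340,170:420];cv2.imwrite('pics/c7z.png',cv2.resize(a,None,fx=3,fy=3,interpolation=cv2.INTER_CUBIC))"
```

```text
clk 13.25 press [-126.6 -151.4  321.7] w [ 0.6099 -0.1703  0.3217] F [ 0.8 -0.5 -2.5] q [-0.15  0.7   0.38  1.4   0.09  1.17 -0.32] op 0.131
shift frac [ 0.0098  0.0247 -0.0069]
turn frac [ 0.1958 -0.0842  0.0009]
grasp [-120.5 -151.2  339.4] ang 0.373 r 166.5 tilt -19.2
```

View pics/c7z.png

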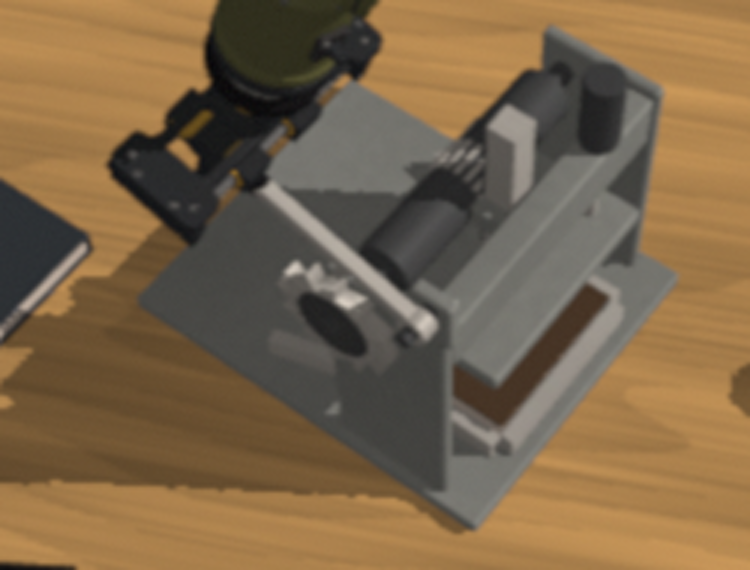

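The pawl is clear of the wheel at (300,275), and the platen and rack are sinking over the book. I'll hold.

>>> send_rows(commands=[0, 0, 0, 0, 0, 0, 1, 0, 0, 0, 0, 0, 0, 1, 0, 0, 0, 0, 0, 0, 1, 0, 0, 0, 0, 0, 0, 1, 0, 0, 0, 0, 0, 0, 1, 0, 0, 0, 0, 0, 0, 1, 0, 0, 0, 0, 0, 0, 1, 0, 0, 0, 0, 0, 0, 1, 0, 0, 0, 0, 0, 0, 1, 0, 0, 0, 0, 0, 0, 1, 0, 0, 0, 0, 0, 0, 1, 0, 0, 0, 0, 0, 0, 1])

```text
clock: 14.55
tool_pos: [0.6099, -0.1703, 0.3218]
eef_rot: [-0.491, -0.308, 0.686, -0.441]
contact_force: [1.1, 0.5, -3.1]
opening: 0.133
```

>>> send_rows(commands=[0, 0, 0, 0, 0, 0, 1, 0, 0, 0, 0, 0, 0, 1, 0, 0, 0, 0, 0, 0, 1, 0, 0, 0, 0, 0, 0, 1, 0, 0, 0, 0, 0, 0, 1, 0, 0, 0, 0, 0, 0, 1, 0, 0, 0, 0, 0, 0, 1, 0, 0, 0, 0, 0, 0, 1, 0, 0, 0, 0, 0, 0, 1, 0, 0, 0, 0, 0, 0, 1, 0, 0, 0, 0, 0, 0, 1, 0, 0, 0, 0, 0, 0, 1])

```text
clock: 15.75
tool_pos: [0.6099, -0.1703, 0.3218]
eef_rot: [-0.491, -0.308, 0.686, -0.441]
contact_force: [1.4, 0.0, -2.7]
opening: 0.132
```

>>> send_rows(commands=[0, 0, 0, 0, 0, 0, 1, 0, 0, 0, 0, 0, 0, 1, 0, 0, 0, 0, 0, 0, 1, 0, 0, 0, 0, 0, 0, 1, 0, 0, 0, 0, 0, 0, 1, 0, 0, 0, 0, 0, 0, 1, 0, 0, 0, 0, 0, 0, 1, 0, 0, 0, 0, 0, 0, 1, 0, 0, 0, 0, 0, 0, 1, 0, 0, 0, 0, 0, 0, 1, 0, 0, 0, 0, 0, 0, 1, 0, 0, 0, 0, 0, 0, 1])

```text
clock: 16.95
tool_pos: [0.6099, -0.1703, 0.3218]
eef_rot: [-0.491, -0.308, 0.686, -0.441]
contact_force: [1.3, -0.1, -2.8]
opening: 0.133
```

```bash
python3 pw.py; python3 snap.py scene:c8 ; python3 -c "
import cv2
a=cv2.imread('pics/c8.png')[150:340,170:420];cv2.imwrite('pics/c8z.png',cv2.resize(a,None,fx=3,fy=3,interpolation=cv2.INTER_CUBIC))"
```

```text
clk 16.95 press [-126.6 -151.4  321.8] w [ 0.6099 -0.1703  0.3218] F [ 1.3 -0.1 -2.8] q [-0.15  0.7   0.38  1.4   0.09  1.17 -0.32] op 0.133
shift frac [ 0.0097  0.0247 -0.0071]
turn frac [ 0.1959 -0.0842  0.0008]
grasp [-120.5 -151.2  339.4] ang 0.374 r 166.4 tilt -19.2
```

View pics/c8z.png

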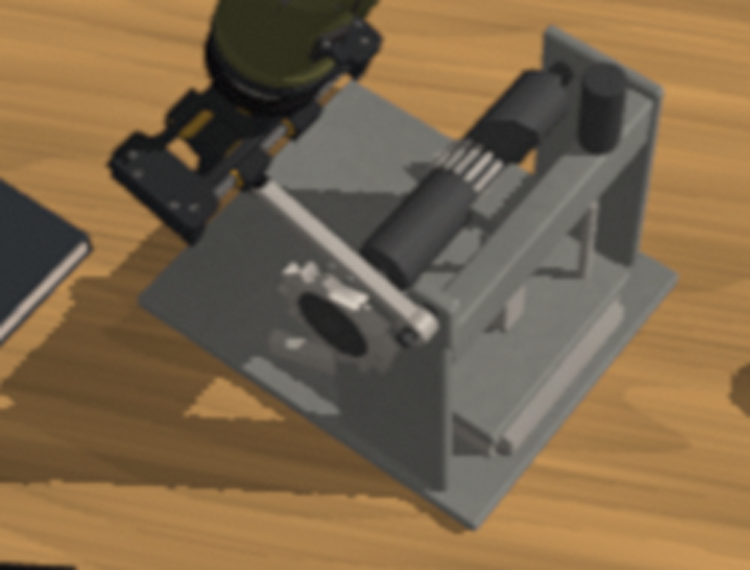

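>>> send_rows(commands=[0, 0, 0, 0, 0, 0, 1, 0, 0, 0, 0, 0, 0, 1, 0, 0, 0, 0, 0, 0, 1, 0, 0, 0, 0, 0, 0, 1, 0, 0, 0, 0, 0, 0, 1, 0, 0, 0, 0, 0, 0, 1, 0, 0, 0, 0, 0, 0, 1, 0, 0, 0, 0, 0, 0, 1, 0, 0, 0, 0, 0, 0, 1, 0, 0, 0, 0, 0, 0, 1, 0, 0, 0, 0, 0, 0, 1, 0, 0, 0, 0, 0, 0, 1])

```text
clock: 18.2
tool_pos: [0.6099, -0.1703, 0.3218]
eef_rot: [-0.491, -0.308, 0.686, -0.441]
contact_force: [0.6, 0.2, -3.0]
opening: 0.133
```

```bash
python3 snap.py scene:c9 side:s9; python3 -c "
import cv2,numpy as np
from rel import *
a=cv2.imread('pics/c8.png').astype(int)-cv2.imread('pics/c9.png');print(abs(a).max(),abs(a).mean(), abs(a)[150:340,250:420].mean())
im=cv2.imread('pics/c9.png')
for z,c in((45,(0,255,0)),(60,(0,0,255))):
  q=proj('scene',p2w([(-95,95,z),(60,95,z),(60,-95,z),(-95,-95,z)],p));print(q.round(0).tolist())
  cv2.polylines(im,[q.astype(int)],True,c,1)
cv2.imwrite('pics/c9z.png',cv2.resize(im[150:340,200:420],None,fx=3.4,fy=3.1,interpolation=cv2.INTER_CUBIC))
"
```

```text
28 0.7409548611111111 0.6339112487100104
[[329.0, 213.0], [380.0, 244.0], [334.0, 299.0], [281.0, 265.0]]
[[329.0, 209.0], [380.0, 241.0], [334.0, 296.0], [281.0, 261.0]]
```

View pics/c9z.png

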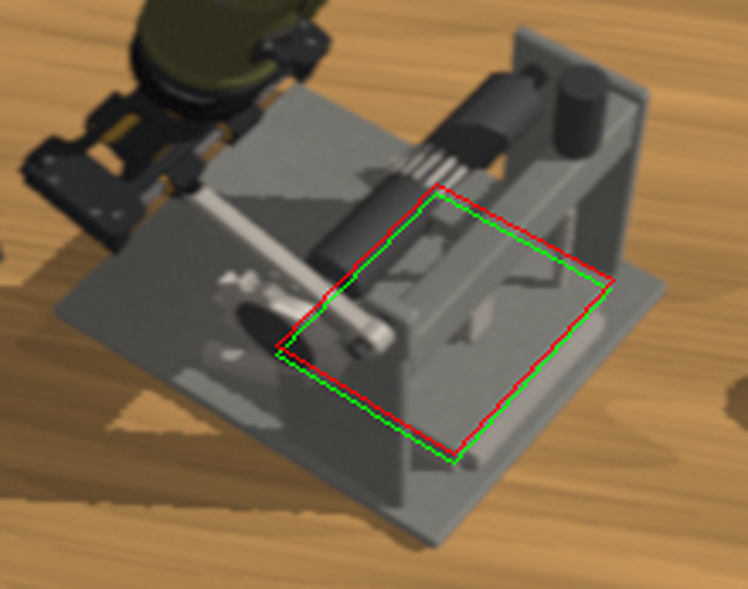

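>>> send_rows(commands=[-0.002, -0.004, -0.025, 0.02, -0.009, 0, 1, -0.002, -0.004, -0.025, 0.02, -0.009, 0, 1, -0.001, -0.003, -0.025, 0.02, -0.009, 0, 1, -0.001, -0.003, -0.025, 0.02, -0.009, 0, 1, -0.001, -0.002, -0.025, 0.02, -0.009, 0, 1, 0, 0, -0.025, 0.02, -0.009, 0, 1, 0, 0, -0.025, 0.02, -0.009, 0, 1, 0, 0, 0, 0, 0, 0, 1])

```text
clock: 19.1
tool_pos: [0.607, -0.1766, 0.2756]
eef_rot: [-0.577, -0.362, 0.617, -0.394]
contact_force: [0.1, -0.1, -0.6]
opening: 0.129
```

```bash
python3 pw.py
```

```text
clk 19.1 press [-133.5 -151.4  275.6] w [ 0.607  -0.1766  0.2756] F [ 0.1 -0.1 -0.6] q [ 0.04  0.67  0.24  1.51 -0.09  0.99 -0.16] op 0.129
shift frac [0.0211 0.0496 0.1778]
turn frac [ 0.0435 -0.015   0.0044]
grasp [-132.1 -151.3  294.2] ang 0.092 r 166.2 tilt -4.1
```

>>> send_rows(commands=[0, 0, -0.02, 0.018, -0.008, 0, 1, 0, 0, -0.01, 0.008, -0.004, 0, 1, 0, 0, 0, 0, 0, 0, 1, 0, 0, 0, 0, 0, 0, 0.5, 0, 0, 0, 0, 0, 0, 0, 0, 0, 0, 0, 0, 0, 0, 0, 0, 0, 0, 0, 0, 0, 0, 0, 0, 0, 0, 0, 0, 0, 0, 0, 0, 0, 0, 0])

```text
clock: 20.0
tool_pos: [0.608, -0.1766, 0.2684]
eef_rot: [-0.592, -0.371, 0.603, -0.386]
contact_force: [0.7, 0.4, 0.9]
opening: 0.658
```

```bash
python3 pw.py; python3 snap.py wrist:w10
```

```text
clk 20.0 press [-133.1 -152.4  268.4] w [ 0.608  -0.1766  0.2684] F [0.7 0.4 0.9] q [ 0.08  0.67  0.21  1.52 -0.13  0.96 -0.12] op 0.658
shift frac [0.0172 0.0498 0.2063]
turn frac [ 0.0165 -0.0008  0.0038]
grasp [-132.6 -152.2  287.1] ang 0.049 r 166.1 tilt -1.4
```

View pics/w10.png

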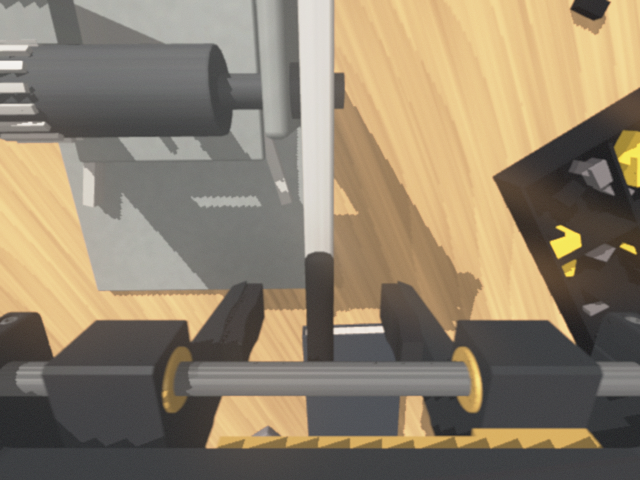

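Released. Rise straight up and clear.

>>> send_rows(commands=[0, 0, 0, 0, 0, 0, 0, 0, 0, 0, 0, 0, 0, 0, 0, 0, 0.06, 0, 0, 0, 0, 0, 0, 0.1, 0, 0, 0, 0, 0, 0, 0.15, 0, 0, 0, 0, -0.03, -0.03, 0.18, 0, 0, 0, 0, -0.08, -0.08, 0.18, 0, 0, 0, 0, -0.12, -0.12, 0.12, 0, 0, 0, 0, -0.12, -0.12, 0.1, 0, 0, 0, 0, -0.12, -0.12, 0, 0, 0, 0, 0, 0, 0, 0, 0, 0, 0, 0])

```text
clock: 21.15
tool_pos: [0.4849, -0.2942, 0.4959]
eef_rot: [-0.59, -0.372, 0.603, -0.387]
contact_force: [-0.4, -0.3, 0.2]
opening: 0.998
```

```bash
python3 pw.py; python3 snap.py scene:c11 side:s11; python3 -c "
import cv2
cv2.imwrite('pics/c11z.png',cv2.resize(cv2.imread('pics/c11.png')[150:340,200:420],None,fx=3.4,fy=3.1,interpolation=cv2.INTER_CUBIC))
"
```

```text
clk 21.15 press [-291.7  -90.4  495.9] w [ 0.4849 -0.2942  0.4959] F [-0.4 -0.3  0.2] q [ 0.29  0.41  0.27  1.31 -0.08  1.43  0.11] op 0.998
shift frac [ 0.5096  0.5203 -0.7036]
turn frac [ 0.0181 -0.0027  0.0014]
grasp [-291.2  -90.3  514.6] ang 0.612 r 403.1 tilt -1.6
```

View pics/c11z.png

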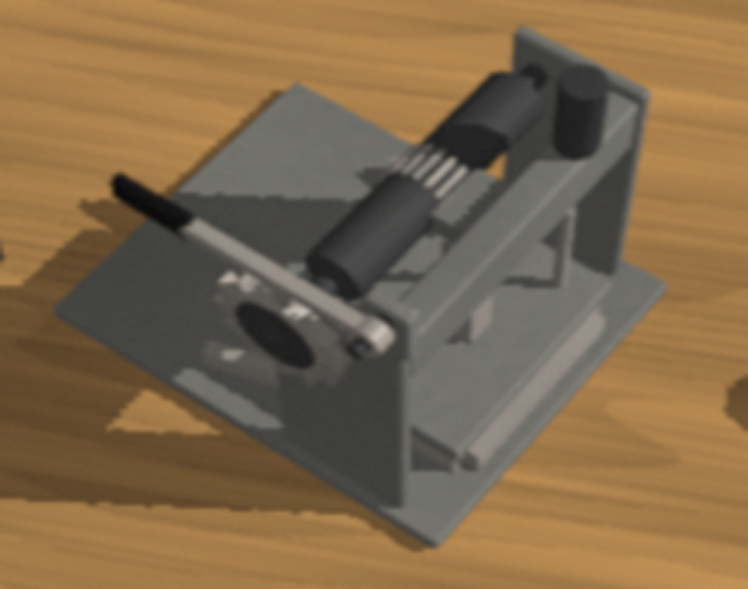

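View pics/c11.png

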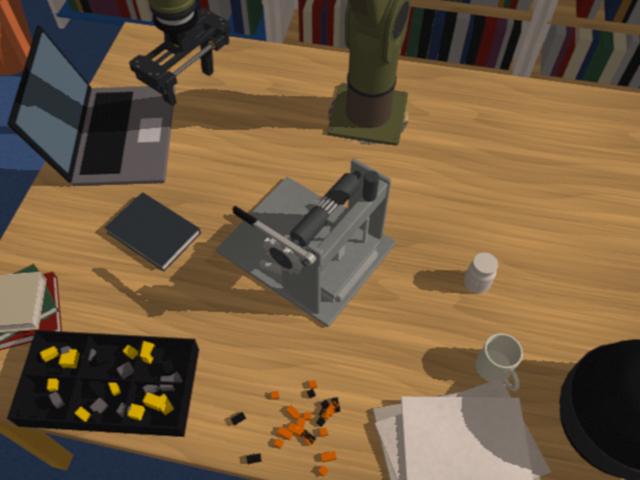

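View pics/s11.png

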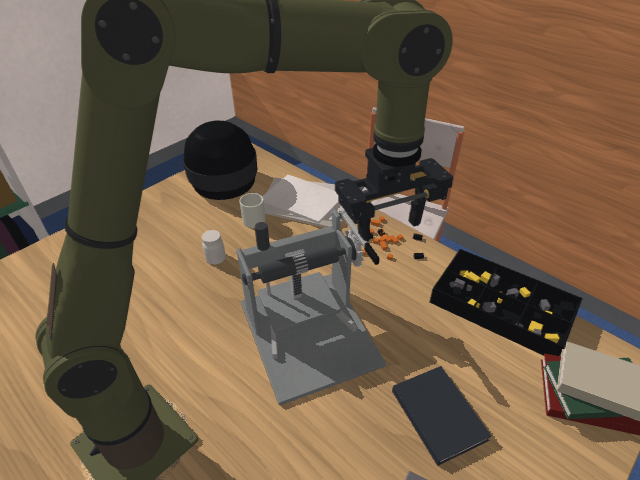

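```bash
python3 -c "
import cv2
from plant import job
a=cv2.imread('pics/scene0.png').astype(int)-cv2.imread('pics/c11.png')
print('handle diff',abs(a)[203:228,230:262].mean(),'jar/mug',abs(a)[245:390,455:530].mean(),'spare',abs(a)[190:270,100:205].mean())
print(job.finish_job())"
```

```text
handle diff 4.801666666666667 jar/mug 3.3957394636015326 spare 4.121904761904762
the job is handed in; nothing more can be done
None
```

The book is in the press with the platen resting on it and the pawl back in the teeth. I handed the job in at 21 s of the 72 s allowed.

- **Book:** I pushed it between the guides with both fingertips, tool leaning about 45–50°, until it met the back stop with a contact force of about 23 N. The wrist picture then put its near face at press x ≈ -54 mm, the far face at about 53 mm, and it sat square, within the calibration error. That was the last direct look at the book, because the lowered platen hides it.
- **Pawl and platen:** I gripped the handle, lifted it to about 0.35 rad and held it about 6 s. Pictures 1.2 s apart then showed no movement. The platen outline matched the height of "resting on the book".
- **Release:** I lowered the pawl to about 0.03 rad and opened the fingers, and it dropped. The final picture shows the handle back where it was at the start.
- **Final state:** The arm is clear and touching nothing, and no force limit was approached. The jar, mug and spare book look unmoved. The image difference against the first picture was only 3–5 grey levels, about the same over the handle.

**Disagreements:** The first press fit was off by up to about 2.5 pixels at some bed corners. The closer wrist picture agreed with it to 1–2 mm. During the push, joint 5 came close to its lower limit and joint 6 was also getting low, so I leaned the tool back further to bring joint 6 back up.

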